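# Put the setting bar away and hold the sprung pointing rod at its set mark

## Robot

A 7-joint arm with a two-finger parallel gripper is mounted at the origin on a cart in front of the work surface, level with it; the furniture and walls round the work are solid. World frame = base frame: x ahead of the robot, y to its left, z up, the work surface at z = 0. Lengths are in m, angles in rad, forces in N, time in s.
With the tool pointing down it reaches from about 0.4 to 0.85 m from the base axis. Payload 10.4 kg.
Tool frame: the origin (TCP) lies at the very end of the fingers, on their centre line; the grasp point (between the pads) lies 19 mm behind it (r.pinch_z is the distance from the TCP to the grasp point, in m); z points along the fingers, y is the line along which they close (so a half turn about z gives the same grasp; the last joint's range is limited). The gripper opens to 87 mm and grips with 3 to 60 N. Pads are 19 mm wide; open, the fingers measure 117 mm over their backs; the gripper's body (75 mm by 190 mm) begins 51 mm behind the grasp point.
Start: joints at [-1.339, 0.332, -0.065, 1.46, 0.022, 1.35, -0.088], TCP at [0.158, 0.605, 0.199] pointing down, gripper open.
Joint ranges: [-2.6, 2.6], [-0.5, 2.12], [-1.47, 1.34], [0.16, 2.42], [-1.27, 4.41], [0.06, 2.06], [-2.6, 2.6]. Speed limits (rad/s): [2.22, 2.22, 2.79, 2.79, 3.14, 3.14, 3.14].

## Interface

Orientations are given as a unit quaternion [x, y, z, w].
In Python, from bench import r, camera gives the robot as it stands. The module is installed in compiled form; this text tells all that it offers.
- The arm moves only by the shell command python3 -m pendant 'ROWS' [FORCE]. ROWS is JSON, a list of rows, each an object with "dp": the shift along the tool's x, y, z as a fraction of full scale, a list of three; "rotation": the turn, a rotation vector about the tool's x, y, z as a fraction of full scale, a list of three; "jaw": the opening, from 0 (shut) to 1 (fully open). A call has 1 to 8 rows; each row is the pose to reach, as a shift and turn from the pose commanded when the call began, along the tool's axes at that moment, turning the shorter way round; what a row does not reach only later rows make up. Full scale, the value 1, is 0.15 m for a shift and 2 pi rad for a turn. A row lasts 1/8 s, in which the tool goes at most 62.5 mm and 10.7 degrees, less where a joint would pass 70% of its speed; a pose out of reach is approached as far as the arm can. A call with a number of a shift or a turn outside -1 to 1 is refused whole. A call with a gripper value outside its range is refused whole. The fingers move at their own pace and stop on an object; FORCE is the grip in N (left out, the last holds). Time passes only in rows, so rows that repeat a pose let the fingers close. It gives the time, the measured TCP pose, the force, the opening and the grip force at its end, in the units of the state.
- r.read_state(): the state, without advancing time (a new reading comes with each control period).
- camera(name): name is "scene" or "top" or "wrist"; returns a dict with "image" (420x560x3 uint8, red, green, blue), "z_map" (420x560 float32, m along the optical axis (not along the pixel's ray), 0 where there is no reading), "mtx" (3x3 intrinsics, pixels), "T" (4x4, takes a point from camera to world coordinates). Camera axes: x right, y down, z forward; pixel columns grow to the right and rows downward; lengths in m; the calibration is good to about 2 mm. A picture is of the moment at which its call begins.
- r.close_job(): hands the job in; it is judged then, once.
The state is a dict: "time": time; "joint_positions": joint angles; "joint_vel": joint speeds; "joint_torque": joint torques, N m; "ee_pos": TCP position; "eef_rot": TCP orientation; "ft_force": force on the tool from outside, world axes, zero at the start; "torque": the same for the moment, N m; "width": finger opening in m; "grip_force": force on a finger pad.
Only numpy, scipy, OpenCV 4.12 (cv2) and the standard library are available. Lean on these libraries where they do the work, as an engineer would, in place of code of your own. Each camera call takes 0.05 s, during which the arm holds its last target. There are 200 camera calls.

## Task

The set mark on the pointing-rod stand has just been adjusted with the setting bar (the short steel rod with a square black sleeve), so lower that bar by hand into the stand's open drawer, without dropping it, and push the drawer fully shut to keep the stone dust out. Then pull the sprung rod out of its barrel by its knurled knob until the index pin stands in line with the pointed ears of the set mark, and finish while still holding it there so that I can lock it: do not let go at the end. Leave the set mark as it is, and leave the other tools where they stand.

Things in the scene. Friction and masses are not known exactly. Their poses are not given: they have to be found in the camera images.
- stand: Grey steel setting stand bolted to the bench, 150 (x) x 240 (y) x 70 mm high; origin centre of underside, z up. Drawer in its -x face (towards the robot). On top, a horizontal aluminium barrel, 32 mm diameter, along y: axis at x = -10, z = 118 mm, from y = -16 to +120 mm, between brackets 141 mm high; a wing screw on the right bracket (y = -2 mm) reaches z = 161 mm. Place and yaw vary.
- drawer (a joint): How far the drawer is out, in m: 0 fully shut, 0.13 fully open; slides along the stand's -x. It starts about 0.12 to 0.13 open, slides with about 2 N of friction and stays where it is left.
- drawer_pull (a point): Middle of the outer (-x) face of the drawer's bar pull, 40 mm above the bench. The pull is 84 mm wide (y), 14 mm high and its outer face stands 16 mm off the drawer's front plate, which is 58 mm high (z 7 to 65 mm). Pushing here along the stand's +x shuts the drawer. Axes as the stand's.
- drawer_floor (a point): Point on the drawer's inner floor, 12 mm above the bench, moving with the drawer: the middle of the part uncovered at the start (there the housing covers all beyond x = +55 mm from this point, 70 mm high). From this point: front plate at x = -63 mm, back wall at x = +78 mm, side walls at y = -106 and +106 mm, walls 32 mm high. Axes as the stand's.
- pull_rod: Sprung 12 mm steel rod; pulled out of the barrel along the stand's -y (to the robot's right). Origin on its axis, z = 118 mm, at the middle of its knurled knob: 24 mm diameter, y -15 to +15 mm, then an end flange of 35 mm diameter to y = -21 mm. At rest the origin is at y = -55 mm of the stand. Spring about 5 N at rest, 1.1 N more per cm; snaps back if let go; travel 80 mm. Axes as the stand's.
- index_pin (a point): Top of the rod's index pin, a 5 mm steel pin that stands up through the slot on the barrel's upper side, 153 mm behind the knob's middle (the rod's +y), 148 mm above the bench; it moves exactly with the rod. Axes as the stand's.
- set_mark (a point): Midway between the two pointed ears (17 mm apart, beside the slot) of the set mark, a 10 mm long dark steel saddle clip on the barrel; point 148 mm above the bench. The pin passes between the ears. It lies 30 to 65 mm along the stand's -y from the index pin at rest; the rod is at its mark when pin and mark have the same y in the stand's axes. Axes as the stand's.
- setting_bar: Loose setting bar (length standard, about 0.12 kg): steel rod 14 mm in diameter and 80 mm long with a square black sleeve 22 x 22 mm, 36 mm long, round its middle. Lies on the bench left of the stand along its own x axis; origin at the middle of the underside of the sleeve, z up.
- rubbing_stone: Bystander: grey rubbing stone 32 x 100 x 22 mm lying about 130 mm beside the setting bar (either may be the one further left). Origin under its centre, long along its y.
- oil_bottle: Bystander: slim bottle, 43 mm wide, 137 mm high, right of the stand. Origin under its centre.
- chippings_tub: Bystander: round metal tub of stone chippings, 139 mm wide, 49 mm high, to the right near the bench's front edge. Origin under its centre.
- chisel_narrow: Bystander: slim steel chisel 12 x 153 x 12 mm, lying between the open drawer and the setting bar. Origin under its centre, long along its y.

How it is judged:
On the way, in this order (a step that is already met when the one before it is completed fails the run):
1. the setting bar is lowered into the open drawer by the fingers (its underside within 35 mm of the drawer's floor while they still touch it) (x of setting_bar in the frame of drawer_floor between -0.065 and 0.08 m and y of setting_bar in the frame of drawer_floor between -0.108 and 0.108 m and z of setting_bar in the frame of drawer_floor between -0.008 and 0.035 m and contact force between the fingers and setting_bar above 0.3 N), for 0.04 s.
2. the drawer is fully shut (within 4 mm) with the released bar lying inside (x of setting_bar in the frame of drawer_floor between -0.065 and 0.08 m and y of setting_bar in the frame of drawer_floor between -0.108 and 0.108 m and z of setting_bar in the frame of drawer_floor between -0.008 and 0.03 m and value of joint drawer below 0.004 m and contact force between the fingers and setting_bar below 0.1 N), for 0.2 s.
At the end, for the whole second after the job is handed in: The setting bar lies free in the drawer and the drawer is shut to within 4 mm; the fingers hold the rod's knob (at least 2 N) with the index pin at rest within 4 mm of the set mark, measured along the barrel (all of step 2 and y of index_pin in the frame of set_mark between -0.004 and 0.004 m and contact force between the fingers and pull_rod above 2 N and linear speed of pull_rod below 0.01 m/s); the arm keeps its last pose, push and grip.
It fails at once if the set mark is shifted (more than 2.5 mm) (distance of set_mark from where it was at the start of the episode above 0.0025 m).
It fails at once if another tool is pushed about (more than 30 mm) (distance of any of rubbing_stone, oil_bottle, chippings_tub, chisel_narrow from where it was at the start of the episode above 0.03 m).
It also fails if it takes over 64 s, if anything falls off the work surface, if the arm or the gripper's body presses on something with over 40 N, if the wrist force passes 120 N, or if a joint passes its speed limit or range.

## Working session

There is one attempt and no reset: what is moved stays moved. The work goes in short steps, Python scripts to look and compute and a shell command to move; the robot and the scene stay as the last step left them, time stands still between calls to the robot, and variables do not carry over. Pictures are saved under pics/ and viewed, at most 11 in all, crops included, and the job is handed in when it is done.

```bash
mkdir -p pics
cat > h.py <<'E'
import numpy as np, cv2
from bench import r, camera
from scipy.spatial.transform import Rotation as R
np.set_printoptions(precision=4,suppress=True)
def cloud(c):
    z=c["z_map"];v,u=np.mgrid[:z.shape[0],:z.shape[1]];K=c["mtx"]
    p=np.stack([(u-K[0,2])/K[0,0]*z,(v-K[1,2])/K[1,1]*z,z],-1)
    w=p@c["T"][:3,:3].T+c["T"][:3,3]; w[z==0]=np.nan; return w
def save(c,n): cv2.imwrite(f"pics/{n}.png",c["image"][...,::-1])
E
python3 - <<'E'
from h import *
import pickle
for n in("top","scene"):
    c=camera(n);save(c,n+"0");pickle.dump(c,open(n+".pkl","wb"));print(n,c["T"],c["mtx"])
print(r.read_state())
E
```

```text
top [[-0.022  -0.9807  0.1943  0.2791]
 [-0.9997  0.0193 -0.0157 -0.0256]
 [ 0.0116 -0.1946 -0.9808  1.3248]
 [ 0.      0.      0.      1.    ]] [[413.2967   0.     272.7329]
 [  0.     413.2967 210.0125]
 [  0.       0.       1.    ]]
scene [[ 0.6535 -0.5205  0.5495 -0.1635]
 [-0.7569 -0.4426  0.4808 -0.6589]
 [-0.0071 -0.7301 -0.6833  0.9674]
 [ 0.      0.      0.      1.    ]] [[500.3368   0.     278.0856]
 [  0.     500.3368 204.9799]
 [  0.       0.       1.    ]]
{'time': 0.1, 'joint_positions': array([-1.3386,  0.3328, -0.0647,  1.4609,  0.0216,  1.3499, -0.0885]), 'joint_vel': array([ 0.0006, -0.0022,  0.0006, -0.0026,  0.0006,  0.0022, -0.0001]), 'joint_torque': array([  0.0011, -62.4541,   0.0244, -39.072 ,  -0.0615,   0.0367,
         0.0001]), 'ee_pos': array([0.1574, 0.6044, 0.1979]), 'eef_rot': array([ 0.127 ,  0.9919, -0.0007, -0.    ]), 'ft_force': array([-0.4638,  0.2557, -0.4797]), 'torque': array([-0.0162,  0.0018,  0.0646]), 'grip_force': 0.0, 'width': 0.08671946576427364}
```

View pics/top0.png

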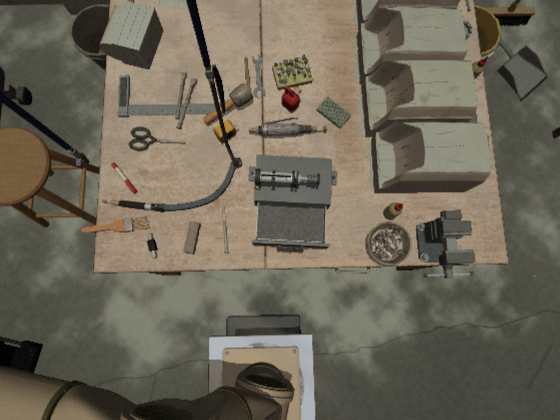

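View pics/scene0.png

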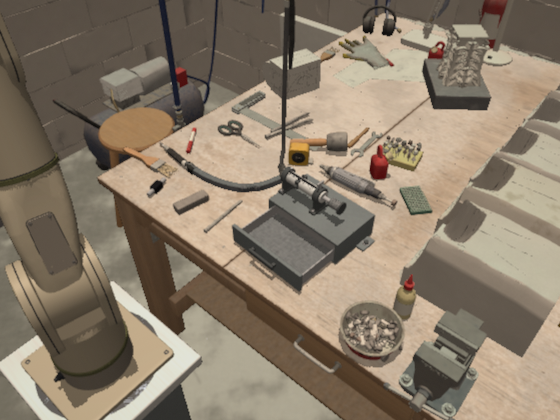

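Top view: setting bar at about (152,245), rubbing stone (192,237), chisel (225,230), drawer (290,225), barrel (290,178), with the knob to the right at about (315,180). Next I measure them.

Run:
```python
from h import *
import pickle
c=pickle.load(open("top.pkl","rb"));w=cloud(c)
s=pickle.load(open("scene.pkl","rb"));ws=cloud(s)
def box(w,u0,u1,v0,v1,z0,z1):
    q=w[v0:v1,u0:u1].reshape(-1,3);return q[(q[:,2]>z0)&(q[:,2]<z1)]
def rect(q,n):
    b=cv2.minAreaRect((q[:,:2]*1000).astype(np.float32));print(n,len(q),b,"z",np.percentile(q[:,2],[5,50,95]))
print("bench",np.nanmedian(box(w,100,260,240,262,-.05,.05)[:,2]))
rect(box(w,140,165,228,262,.008,.04),"bar")
rect(box(w,180,206,218,256,.01,.04),"stone")
rect(box(w,216,236,200,256,.005,.04),"chisel")
rect(box(w,240,345,150,210,.06,.08),"standtop")
rect(box(w,240,345,200,252,.055,.075),"rim")
rect(box(w,240,345,150,200,.122,.138),"barrel")
rect(box(w,240,345,150,200,.143,.155),"148")
rect(box(w,370,415,195,215,.03,.16),"bottle")
rect(box(w,360,420,215,270,.03,.07),"tub")
i=c["image"][140:260,235:345];cv2.imwrite("pics/a.png",cv2.resize(i[...,::-1],None,fx=5,fy=5,interpolation=cv2.INTER_CUBIC)[:600])
i=s["image"][155:285,225:385];cv2.imwrite("pics/b.png",cv2.resize(i[...,::-1],None,fx=4.6,fy=4.6,interpolation=cv2.INTER_CUBIC)[:600])
```

```text
bench 0.00017900098053158509
bar 155 ((444.9702453613281, 344.56121826171875), (106.79469299316406, 27.054792404174805), 22.039295196533203) z [0.0108 0.0187 0.0258]
stone 330 ((453.61785888671875, 211.57334899902344), (39.0639762878418, 99.47887420654297), 76.52054595947266) z [0.0159 0.0217 0.0264]
chisel 152 ((485.3622131347656, 107.12088012695312), (58.81172561645508, 175.1245880126953), 87.52638244628906) z [0.0052 0.008  0.0122]
standtop 2817 ((624.893310546875, -111.6344223022461), (241.0601348876953, 151.68380737304688), 85.55799865722656) z [0.0656 0.0699 0.0745]
rim 540 ((491.30194091796875, -102.4925765991211), (237.88455200195312, 145.70779418945312), 86.04507446289062) z [0.0603 0.0666 0.0728]
barrel 537 ((613.409423828125, -88.30606079101562), (195.93515014648438, 47.45634078979492), 85.64555358886719) z [0.1238 0.131  0.137 ]
148 7 ((619.1725463867188, -64.46617889404297), (104.79849243164062, 12.452800750732422), 81.00492095947266) z [0.1438 0.1486 0.153 ]
bottle 174 ((523.844970703125, -423.2675476074219), (38.24172592163086, 36.32938003540039), 89.59513854980469) z [0.0449 0.0809 0.1179]
tub 661 ((422.95025634765625, -410.49749755859375), (136.84634399414062, 144.99952697753906), 41.77965545654297) z [0.0307 0.0385 0.0461]
```

View pics/a.png

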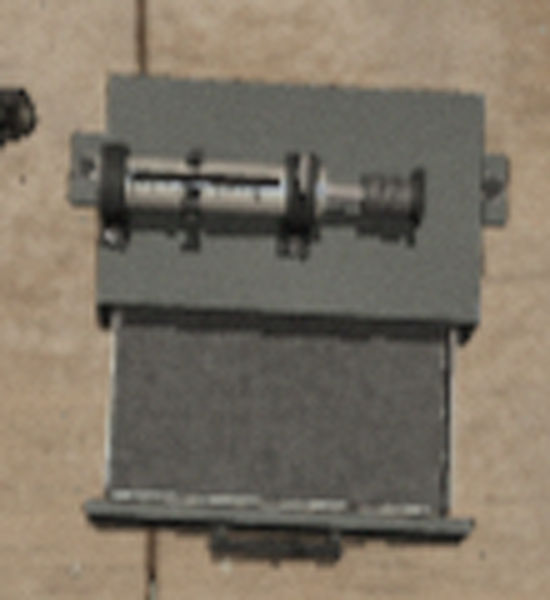

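Zoomed top view: slot runs u≈130–280, set-mark ears at u≈193, knob at about (390,200), drawer open and empty. The stand's yaw is about -4.4° and its centre is (0.625,-0.112). Next I go above the bar to look with the wrist camera.

```bash
cat >> h.py <<'E'
def down(a):  # tool pointing down, tool y at world angle a (deg)
    y=np.array([np.cos(np.radians(a)),np.sin(np.radians(a)),0]);z=np.array([0,0,-1.]);return np.stack([np.cross(y,z),y,z],1)
def plan(p,Rt=None):
    s=r.read_state();R0=R.from_quat(s["eef_rot"]);M=R0.as_matrix()
    d=M.T@(np.array(p)-s["ee_pos"])/.15
    rv=np.zeros(3) if Rt is None else (R0.inv()*R.from_matrix(Rt)).as_rotvec()/(2*np.pi)
    print("t",s["time"],"pos",s["ee_pos"],"dp",d,"rot",rv)
E
python3 -c "
from h import *
plan([.42,.345,.28],down(106))"
```

```text
t 0.1 pos [0.1574 0.6044 0.1979] dp [-2.1298 -1.2333 -0.5455] rot [-0.0002 -0.     -0.085 ]
```

```bash
python3 -m pendant '[{"dp":[-0.3,-0.17,-0.2],"rotation":[0,0,0],"jaw":1},{"dp":[-0.6,-0.35,-0.4],"rotation":[0,0,0],"jaw":1},{"dp":[-1,-0.6,-0.54],"rotation":[0,0,0],"jaw":1},{"dp":[-1,-0.6,-0.54],"rotation":[0,0,0],"jaw":1}]' 15
python3 -m pendant '[{"dp":[-0.35,-0.2,0],"rotation":[0,0,-0.02],"jaw":1},{"dp":[-0.7,-0.4,0],"rotation":[0,0,-0.045],"jaw":1},{"dp":[-1,-0.6,0],"rotation":[0,0,-0.085],"jaw":1},{"dp":[-1,-0.6,0],"rotation":[0,0,-0.085],"jaw":1},{"dp":[-1,-0.6,0],"rotation":[0,0,-0.085],"jaw":1}]'
python3 - <<'E'
from h import *
c=camera("wrist");save(c,"w1");w=cloud(c);print(c["T"])
m=(w[...,2]>.007)&(w[...,2]<.04)&(abs(w[...,0]-.445)<.07)&(abs(w[...,1]-.345)<.05)
n,l,st,ce=cv2.connectedComponentsWithStats(m.astype(np.uint8))
for k in range(1,n):
    if st[k,4]>100:
        q=w[l==k];print(st[k],q.mean(0),cv2.minAreaRect((q[:,:2]*1000).astype(np.float32)),np.percentile(q[:,2],[5,50,95]))
        t=q[q[:,2]>.019];
        if len(t)>20: print("sleeve",len(t),cv2.minAreaRect((t[:,:2]*1000).astype(np.float32)))
E
```

```text
time: 0.6
ee_pos: [0.2841, 0.4772, 0.2813]
eef_rot: [0.13, 0.991, 0.001, 0.001]
ft_force: [0.6, 1.5, -1.0]
width: 0.0871
grip_force: 0.0
time: 1.23
ee_pos: [0.4022, 0.3551, 0.2791]
eef_rot: [-0.139, 0.99, -0.0, -0.0]
ft_force: [-0.3, 0.7, -0.1]
width: 0.0872
grip_force: 0.0
[[-0.2748  0.9233  0.2685  0.329 ]
 [ 0.9615  0.2643  0.0753  0.3348]
 [-0.0014  0.2788 -0.9603  0.4639]
 [ 0.      0.      0.      1.    ]]
[254 158  18  61 808] [0.4333 0.3397 0.018 ] ((435.55902099609375, 339.94635009765625), (80.15647888183594, 21.684354782104492), 13.365423202514648) [0.0122 0.0191 0.0217]
sleeve 412 ((435.11669921875, 339.6603698730469), (34.78450393676758, 20.94127655029297), 15.397168159484863)
```

View pics/w1.png

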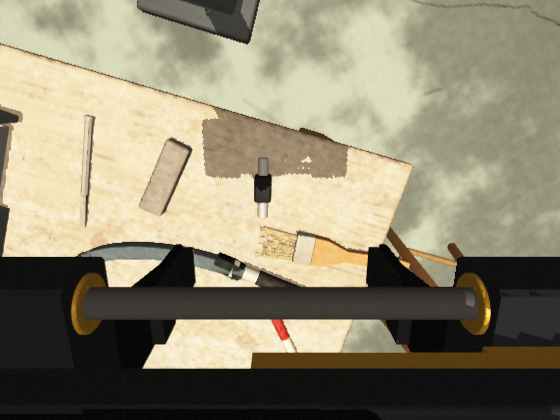

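The bar lies at (263,187) in the wrist view, clear of the stone and the brush. It measures (0.4352, 0.3397) with yaw about 15°.

```bash
python3 -c "
from h import *
plan([.4352,.3397,.004],down(105))"
```

```text
t 1.275 pos [0.4017 0.3557 0.2791] dp [-0.1868 -0.1641  1.8341] rot [-0.     -0.0001  0.0027]
```

```bash
python3 -m pendant '[{"dp":[-0.187,-0.164,0.2],"rotation":[0,0,0.0027],"jaw":1},{"dp":[-0.187,-0.164,0.6],"rotation":[0,0,0.0027],"jaw":1},{"dp":[-0.187,-0.164,1],"rotation":[0,0,0.0027],"jaw":1},{"dp":[-0.187,-0.164,1],"rotation":[0,0,0.0027],"jaw":1},{"dp":[-0.187,-0.164,1],"rotation":[0,0,0.0027],"jaw":1}]'
python3 -c "
from h import *
c=camera('wrist');save(c,'w2')
plan([.4352,.3397,.004],down(105))"
```

```text
time: 1.9
ee_pos: [0.4367, 0.3406, 0.132]
eef_rot: [-0.131, 0.991, 0.001, 0.001]
ft_force: [0.2, 0.4, 0.9]
width: 0.0872
grip_force: 0.0
t 1.95 pos [0.4372 0.3408 0.1326] dp [ 0.0174 -0.0052  0.8572] rot [0.0003 0.0005 0.0001]
```

View pics/w2.png

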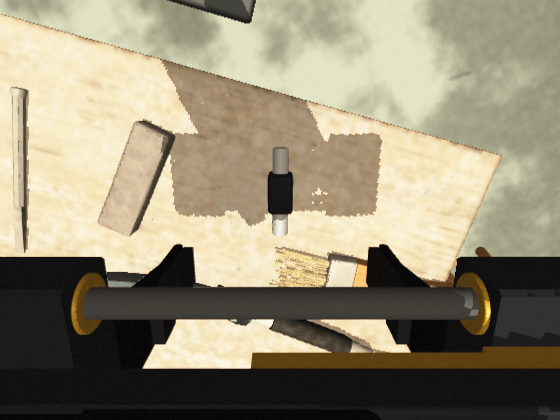

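The bar at (280,190) is centred between the fingers and aligned with them. I descend and grip.

```bash
python3 -m pendant '[{"dp":[0.017,-0.005,0.4],"rotation":[0,0,0],"jaw":1},{"dp":[0.017,-0.005,0.7],"rotation":[0,0,0],"jaw":1},{"dp":[0.017,-0.005,0.85],"rotation":[0,0,0],"jaw":1},{"dp":[0.017,-0.005,0.85],"rotation":[0,0,0],"jaw":1},{"dp":[0.017,-0.005,0.85],"rotation":[0,0,0],"jaw":0.1},{"dp":[0.017,-0.005,0.85],"rotation":[0,0,0],"jaw":0.1},{"dp":[0.017,-0.005,0.85],"rotation":[0,0,0],"jaw":0.1},{"dp":[0.017,-0.005,0.85],"rotation":[0,0,0],"jaw":0.1}]' 20
python3 -m pendant '[{"dp":[0,0,0],"rotation":[0,0,0],"jaw":0.1},{"dp":[0,0,0],"rotation":[0,0,0],"jaw":0.1},{"dp":[0,0,-0.15],"rotation":[0,0,0],"jaw":0.1},{"dp":[0,0,-0.4],"rotation":[0,0,0],"jaw":0.1},{"dp":[0,0,-0.8],"rotation":[0,0,0],"jaw":0.1},{"dp":[0,0,-1],"rotation":[0,0,0],"jaw":0.1}]'
python3 -c "
from h import *
print(r.read_state()['ee_pos'])
plan([.4954,-.102,.2],down(85.6))"
```

```text
time: 2.95
ee_pos: [0.4341, 0.3379, 0.0026]
eef_rot: [-0.131, 0.991, 0.0, 0.0]
ft_force: [0.1, -0.0, -0.5]
width: 0.0552
grip_force: 0.0
time: 3.7
ee_pos: [0.4348, 0.3384, 0.1555]
eef_rot: [-0.131, 0.991, 0.001, 0.001]
ft_force: [0.5, 0.5, -0.5]
width: 0.0096
grip_force: 0.0
[0.4348 0.3384 0.1555]
t 3.7 pos [0.4348 0.3384 0.1555] dp [ 0.37   -2.94   -0.3037] rot [0.0004 0.0005 0.0539]
```

The fingers had not closed before the lift (they shut slower than I allowed for). I reopen and check the bar.

```bash
python3 -m pendant '[{"dp":[0,0,0],"rotation":[0,0,0],"jaw":1},{"dp":[0,0,0],"rotation":[0,0,0],"jaw":1},{"dp":[0,0,0],"rotation":[0,0,0],"jaw":1},{"dp":[0,0,0],"rotation":[0,0,0],"jaw":1},{"dp":[0,0,0],"rotation":[0,0,0],"jaw":1},{"dp":[0,0,0],"rotation":[0,0,0],"jaw":1}]' | grep width
python3 - <<'E'
from h import *
c=camera("wrist");save(c,"w3");w=cloud(c)
m=(w[...,2]>.007)&(w[...,2]<.06)&(abs(w[...,0]-.435)<.07)&(abs(w[...,1]-.34)<.06)
n,l,st,ce=cv2.connectedComponentsWithStats(m.astype(np.uint8))
for k in range(1,n):
    if st[k,4]>100:
        q=w[l==k];print(st[k],cv2.minAreaRect((q[:,:2]*1000).astype(np.float32)),np.percentile(q[:,2],[5,50,95]))
        t=q[q[:,2]>.019];
        if len(t)>20: print("sleeve",len(t),cv2.minAreaRect((t[:,:2]*1000).astype(np.float32)))
plan([.4352,.3397,.004],down(105))
E
```

```text
width: 0.0615
[ 271  149   24   84 1567] ((435.5706787109375, 340.295166015625), (80.26936340332031, 21.671777725219727), 15.076265335083008) [0.0121 0.0191 0.0215]
sleeve 797 ((434.867431640625, 340.047119140625), (35.25914001464844, 21.217849731445312), 14.590339660644531)
[279 249  47  13 156] ((492.02532958984375, 376.1944885253906), (47.0953369140625, 7.3886799812316895), 87.20704650878906) [0.0071 0.0087 0.0114]
t 4.5 pos [0.434  0.3377 0.1521] dp [-0.0114  0.0104  0.9871] rot [ 0.     -0.      0.0001]
```

The bar has not moved. Second try, with enough closing time.

```bash
python3 -m pendant '[{"dp":[-0.011,0.010,0.4],"rotation":[0,0,0],"jaw":0.75},{"dp":[-0.011,0.010,0.7],"rotation":[0,0,0],"jaw":0.75},{"dp":[-0.011,0.010,0.9],"rotation":[0,0,0],"jaw":0.7},{"dp":[-0.011,0.010,0.98],"rotation":[0,0,0],"jaw":0.7},{"dp":[-0.011,0.010,0.98],"rotation":[0,0,0],"jaw":0.1},{"dp":[-0.011,0.010,0.98],"rotation":[0,0,0],"jaw":0.1},{"dp":[-0.011,0.010,0.98],"rotation":[0,0,0],"jaw":0.1},{"dp":[-0.011,0.010,0.98],"rotation":[0,0,0],"jaw":0.1}]' 20
python3 -m pendant '[{"dp":[0,0,0],"rotation":[0,0,0],"jaw":0.1},{"dp":[0,0,0],"rotation":[0,0,0],"jaw":0.1},{"dp":[0,0,0],"rotation":[0,0,0],"jaw":0.1},{"dp":[0,0,0],"rotation":[0,0,0],"jaw":0.1}]'
```

```text
time: 5.5
ee_pos: [0.4355, 0.34, 0.0058]
eef_rot: [-0.131, 0.991, 0.0, 0.0]
ft_force: [0.1, -0.6, 1.1]
width: 0.0288
grip_force: 0.0
time: 6.0
ee_pos: [0.4351, 0.3396, 0.0051]
eef_rot: [-0.131, 0.991, 0.0, -0.0]
ft_force: [-0.1, -0.0, 0.3]
width: 0.0088
grip_force: 0.0
```

Run:
```python
from h import *
c=camera("wrist");s=camera("scene");t=camera("top")
def cr(c,p,h,f):
    q=np.linalg.inv(c["T"])@np.r_[p,1];k=c["mtx"]@q[:3];u,v=(k[:2]/k[2]).astype(int);print(u,v)
    i=c["image"][max(v-h,0):v+h,max(u-h,0):u+h,::-1];return cv2.resize(i,(390,390),interpolation=cv2.INTER_CUBIC)
p=[.435,.34,.011]
cv2.imwrite("pics/g.png",np.hstack([cr(s,p,45,1),cv2.resize(c["image"][...,::-1],(400,390))]))
w=cloud(c)
m=(w[...,2]>.007)&(w[...,2]<.06)&(abs(w[...,0]-.435)<.07)&(abs(w[...,1]-.34)<.06)
q=w[m];print(len(q),q.mean(0),q.min(0),q.max(0))
```

```text
155 186
4413 [0.4242 0.3375 0.0263] [0.3951 0.3236 0.007 ] [0.5001 0.3717 0.06  ]
```

View pics/g.png

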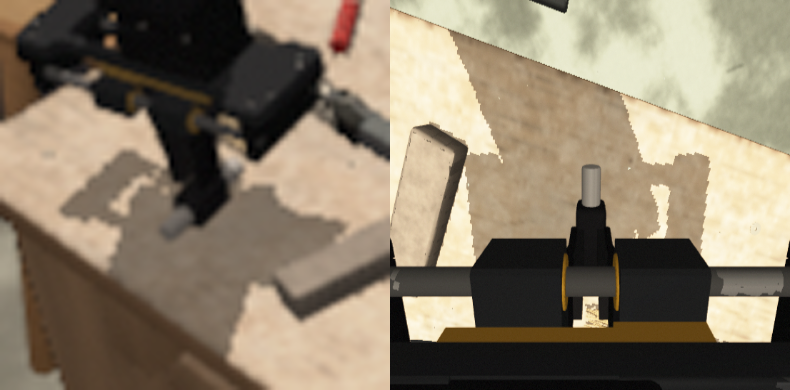

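```bash
python3 -m pendant '[{"dp":[0,0,0],"rotation":[0,0,0],"jaw":0},{"dp":[0,0,0],"rotation":[0,0,0],"jaw":0},{"dp":[0,0,0],"rotation":[0,0,0],"jaw":0}]' 20
python3 - <<'E'
from h import *
c=camera("wrist");w=cloud(c)
i=c["image"][170:350,180:380,::-1];cv2.imwrite("pics/g2.png",cv2.resize(i,(660,594),interpolation=cv2.INTER_CUBIC))
for v in range(200,345,12): print(v,[tuple(np.round(w[v,u]*1000).astype(int)) if w[v,u,0]==w[v,u,0] else 0 for u in range(262,302,6)])
E
```

```text
time: 6.52
ee_pos: [0.4351, 0.3396, 0.0051]
eef_rot: [-0.131, 0.991, 0.0, -0.0]
ft_force: [0.7, -0.7, 0.7]
width: 0.0002
grip_force: 0.0
200 [(np.int64(413), np.int64(323), np.int64(-1)), (np.int64(413), np.int64(327), np.int64(-1)), (np.int64(407), np.int64(329), np.int64(15)), (np.int64(406), np.int64(332), np.int64(16)), (np.int64(405), np.int64(335), np.int64(16)), (np.int64(405), np.int64(338), np.int64(14)), (np.int64(408), np.int64(343), np.int64(-1))]
212 [(np.int64(420), np.int64(325), np.int64(-2)), (np.int64(419), np.int64(328), np.int64(-1)), (np.int64(413), np.int64(331), np.int64(16)), (np.int64(412), np.int64(334), np.int64(17)), (np.int64(412), np.int64(337), np.int64(15)), (np.int64(411), np.int64(340), np.int64(14)), (np.int64(415), np.int64(345), np.int64(-2))]
224 [(np.int64(421), np.int64(326), np.int64(17)), (np.int64(420), np.int64(329), np.int64(18)), (np.int64(419), np.int64(332), np.int64(18)), (np.int64(418), np.int64(335), np.int64(19)), (np.int64(417), np.int64(338), np.int64(19)), (np.int64(416), np.int64(341), np.int64(18)), (np.int64(416), np.int64(344
[... 2568 characters left out ...]
int64(407), np.int64(337), np.int64(118))]
332 [(np.int64(413), np.int64(330), np.int64(117)), (np.int64(441), np.int64(337), np.int64(77)), (np.int64(441), np.int64(339), np.int64(76)), (np.int64(494), np.int64(355), np.int64(-1)), (np.int64(439), np.int64(343), np.int64(77)), (np.int64(438), np.int64(345), np.int64(77)), (np.int64(411), np.int64(338), np.int64(117))]
344 [(np.int64(422), np.int64(331), np.int64(110)), (np.int64(446), np.int64(338), np.int64(77)), (np.int64(445), np.int64(340), np.int64(77)), (np.int64(503), np.int64(358), np.int64(-2)), (np.int64(444), np.int64(345), np.int64(77)), (np.int64(443), np.int64(347), np.int64(78)), (np.int64(423), np.int64(342), np.int64(105))]
```

View pics/g2.png

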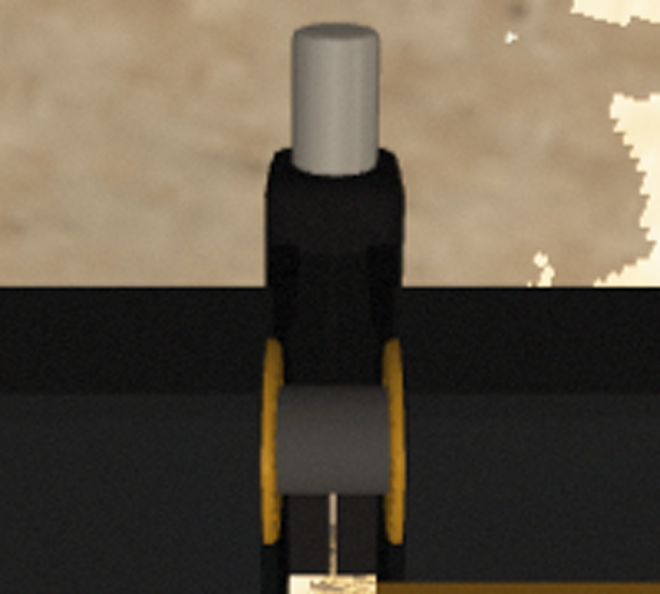

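The fingers closed to zero above the sleeve, so I compare the true fingertip height with the TCP reading.

```bash
python3 -m pendant '[{"dp":[0,0,-0.2],"rotation":[0,0,0],"jaw":0},{"dp":[0,0,-0.5],"rotation":[0,0,0],"jaw":0},{"dp":[0,0,-0.6],"rotation":[0,0,0],"jaw":0},{"dp":[0,0,-0.6],"rotation":[0,0,0],"jaw":0}]' | head -2
python3 - <<'E'
from h import *
p=r.read_state()["ee_pos"];print(p)
for n in("wrist","scene"):
    c=camera(n);w=cloud(c)
    m=(np.hypot(w[...,0]-p[0],w[...,1]-p[1])<.03)&(w[...,2]>.035)&(w[...,2]<.2)
    q=w[m];q=q[np.argsort(q[:,2])];print(n,len(q));print(q[::max(1,len(q)//25)][:14])
    if len(q): vv,uu=np.where(m);k=np.argsort(w[m][:,2])[:5];print(uu[k],vv[k],w[m][k])
E
```

```text
time: 7.08
ee_pos: [0.4355, 0.34, 0.0958]
[0.4355 0.34   0.0958]
wrist 2301
[[0.428  0.3356 0.1173]
 [0.4238 0.3426 0.1215]
 [0.4258 0.3425 0.1243]
 [0.4232 0.3456 0.1271]
 [0.4269 0.3374 0.1296]
 [0.4255 0.3422 0.1322]
 [0.4296 0.3391 0.1349]
 [0.4273 0.3311 0.1368]
 [0.4276 0.3353 0.139 ]
 [0.4243 0.3425 0.1417]
 [0.4294 0.3394 0.144 ]
 [0.4273 0.3362 0.1459]
 [0.428  0.3331 0.1487]
 [0.4258 0.3426 0.1517]]
[275 274 296 267 265] [247 247 244 244 244] [[0.428  0.3356 0.1173]
 [0.428  0.335  0.1178]
 [0.4236 0.3452 0.1179]
 [0.4273 0.3313 0.1179]
 [0.4275 0.3303 0.118 ]]
scene 161
[[0.4252 0.3447 0.1175]
 [0.4363 0.3313 0.1212]
 [0.4307 0.3282 0.1226]
 [0.4272 0.3365 0.124 ]
 [0.4307 0.3271 0.1266]
 [0.4392 0.3326 0.1292]
 [0.4292 0.3414 0.1307]
 [0.4321 0.3272 0.1326]
 [0.45   0.3318 0.1337]
 [0.4262 0.3403 0.1364]
 [0.4272 0.3368 0.1376]
 [0.4277 0.3365 0.1408]
 [0.4333 0.3257 0.1428]
 [0.4495 0.3326 0.1439]]
[145 149 147 146 154] [158 159 158 157 155] [[0.4252 0.3447 0.1175]
 [0.4292 0.3321 0.118 ]
 [0.4276 0.3384 0.1193]
 [0.4282 0.3434 0.1199]
 [0.4481 0.3332 0.1203]]
```

```bash
cat > tip.py <<'E'
from h import *
s=r.read_state();p=s["ee_pos"];print(p,s["width"],r.pinch_z)
for n in("wrist","scene"):
    w=cloud(camera(n))
    m=(np.hypot(w[...,0]-p[0],w[...,1]-p[1])<.07)&(w[...,2]>.04)&(w[...,2]<.2)
    q=w[m];q=q[np.argsort(q[:,2])];print(n,q[:4],len(q))
E
python3 -m pendant '[{"dp":[0,0,0],"rotation":[0,0,0],"jaw":0.5},{"dp":[0,0,0],"rotation":[0,0,0],"jaw":0.5},{"dp":[0,0,0],"rotation":[0,0,0],"jaw":0.5},{"dp":[0,0,0],"rotation":[0,0,0],"jaw":0.5},{"dp":[0,0,0],"rotation":[0,0,0],"jaw":0.5}]' | head -1
python3 tip.py
```

```text
time: 7.8
[0.4351 0.3396 0.0951] 0.03975613552894838 0.0187
wrist [[0.421  0.3603 0.1165]
 [0.4184 0.3636 0.1167]
 [0.4323 0.3178 0.1168]
 [0.4321 0.3122 0.117 ]] 8216
scene [[0.4292 0.3583 0.1189]
 [0.4223 0.3581 0.1195]
 [0.4349 0.3084 0.1196]
 [0.4488 0.3125 0.1197]] 321
```

The real fingertips sit about 21 mm short of the reported TCP at every opening; x and y agree. I allow for this with ee z = -0.016 at the bench.

```bash
python3 -m pendant '[{"dp":[0,0,0.3],"rotation":[0,0,0],"jaw":0.5},{"dp":[0,0,0.55],"rotation":[0,0,0],"jaw":0.5},{"dp":[0,0,0.68],"rotation":[0,0,0],"jaw":0.5},{"dp":[0,0,0.74],"rotation":[0,0,0],"jaw":0.5},{"dp":[0,0,0.74],"rotation":[0,0,0],"jaw":0.5},{"dp":[0,0,0.74],"rotation":[0,0,0],"jaw":0.1},{"dp":[0,0,0.74],"rotation":[0,0,0],"jaw":0.1},{"dp":[0,0,0.74],"rotation":[0,0,0],"jaw":0.1}]' 20
python3 -m pendant '[{"dp":[0,0,0],"rotation":[0,0,0],"jaw":0.1},{"dp":[0,0,0],"rotation":[0,0,0],"jaw":0.1}]'
```

```text
time: 8.9
ee_pos: [0.4354, 0.3399, -0.0153]
eef_rot: [-0.131, 0.991, 0.0, 0.0]
ft_force: [-0.0, 0.6, 3.6]
width: 0.0219
grip_force: 20.0
time: 9.15
ee_pos: [0.4354, 0.3399, -0.0153]
eef_rot: [-0.131, 0.991, 0.0, 0.0]
ft_force: [-0.7, -0.4, 6.0]
width: 0.0217
grip_force: 20.0
```

```bash
python3 -m pendant '[{"dp":[0,0,-0.15],"rotation":[0,0,0],"jaw":0.1},{"dp":[0,0,-0.4],"rotation":[0,0,0],"jaw":0.1},{"dp":[0,0,-0.8],"rotation":[0,0,0],"jaw":0.1},{"dp":[0,0,-1],"rotation":[0,0,0],"jaw":0.1},{"dp":[0,0,-1],"rotation":[0,0,0],"jaw":0.1}]'
python3 -c "
from h import *
plan([.4954,-.102,.13],down(85.6))"
```

```text
time: 9.78
ee_pos: [0.4362, 0.3405, 0.1364]
eef_rot: [-0.131, 0.991, 0.001, 0.002]
ft_force: [0.2, -0.7, -1.4]
width: 0.0217
grip_force: 20.0
t 9.775 pos [0.4362 0.3405 0.1364] dp [ 0.3837 -2.9518  0.0345] rot [0.0005 0.0005 0.054 ]
```

```bash
python3 -m pendant '[{"dp":[0.04,-0.3,0],"rotation":[0,0,0],"jaw":0.1},{"dp":[0.08,-0.6,0],"rotation":[0,0,0],"jaw":0.1},{"dp":[0.13,-1,0],"rotation":[0,0,0],"jaw":0.1}]' | head -1
python3 -m pendant '[{"dp":[0.04,-0.35,0],"rotation":[0,0,0],"jaw":0.1},{"dp":[0.08,-0.7,0],"rotation":[0,0,0],"jaw":0.1},{"dp":[0.13,-1,0],"rotation":[0,0,0],"jaw":0.1}]' | head -1
python3 -m pendant '[{"dp":[0.04,-0.35,0],"rotation":[0,0,0.02],"jaw":0.1},{"dp":[0.08,-0.7,0],"rotation":[0,0,0.04],"jaw":0.1},{"dp":[0.12,-0.95,0],"rotation":[0,0,0.054],"jaw":0.1},{"dp":[0.12,-0.95,0],"rotation":[0,0,0.054],"jaw":0.1},{"dp":[0.12,-0.95,0],"rotation":[0,0,0.054],"jaw":0.1}]'
python3 - <<'E'
from h import *
c=camera("wrist");w=cloud(c);save(c,"w4")
t=camera("top");save(t,"t4");wt=cloud(t)
for n,x in(("w",w),("t",wt)):
    for nm,m in(("bar",(np.hypot(x[...,0]-.495,x[...,1]+.1)<.06)&(x[...,2]>.12)&(x[...,2]<.15)),("plate",(abs(x[...,2]-.064)<.006)&(x[...,0]<.45)&(x[...,0]>.38)&(abs(x[...,1]+.1)<.13)),("floor",(abs(x[...,2]-.012)<.006)&(x[...,0]<.56)&(x[...,0]>.43)&(abs(x[...,1]+.1)<.1))):
        q=x[m]
        if len(q)>5: print(n,nm,len(q),cv2.minAreaRect((q[:,:2]*1000).astype(np.float32)))
plan([.4954,-.102,.13],down(85.6))
E
```

```text
time: 10.15
time: 10.52
time: 11.15
ee_pos: [0.4942, -0.1017, 0.1329]
eef_rot: [0.038, 0.999, 0.0, -0.001]
ft_force: [0.2, 0.2, -0.7]
width: 0.0218
grip_force: 20.0
w plate 4863 ((426.76751708984375, -97.98532104492188), (237.20118713378906, 9.994447708129883), 85.81053924560547)
w floor 24784 ((496.21807861328125, -100.00674438476562), (199.99069213867188, 127.44828796386719), 89.99365997314453)
t plate 84 ((425.105712890625, -96.47350311279297), (233.6676788330078, 10.452529907226562), 86.19327545166016)
t floor 285 ((497.17962646484375, -101.806640625), (200.5556182861328, 118.87928771972656), 86.57901763916016)
t 11.25 pos [ 0.4945 -0.1011  0.1334] dp [-0.0064 -0.0053  0.0228] rot [ 0.     -0.0002  0.0004]
```

View pics/w4.png

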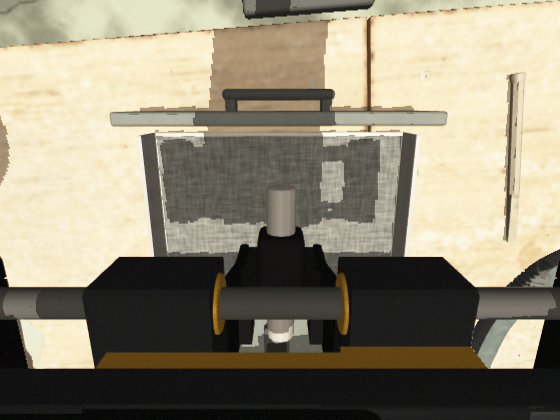

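The bar is held over the open drawer at (280,250), aligned with it. I lower it, release, and back up.

```bash
python3 -m pendant '[{"dp":[0,0,0.3],"rotation":[0,0,0],"jaw":0.1},{"dp":[0,0,0.6],"rotation":[0,0,0],"jaw":0.1},{"dp":[0,0,0.8],"rotation":[0,0,0],"jaw":0.1},{"dp":[0,0,0.89],"rotation":[0,0,0],"jaw":0.1},{"dp":[0,0,0.9],"rotation":[0,0,0],"jaw":0.1},{"dp":[0,0,0.9],"rotation":[0,0,0],"jaw":0.1},{"dp":[0,0,0.9],"rotation":[0,0,0],"jaw":0.1}]'
```

```text
time: 12.12
ee_pos: [0.4957, -0.1025, 0.0002]
eef_rot: [0.038, 0.999, 0.0, 0.001]
ft_force: [-0.7, -0.0, -0.6]
width: 0.0217
grip_force: 20.0
```

```bash
python3 -m pendant '[{"dp":[0,0,0.015],"rotation":[0,0,0],"jaw":0.1},{"dp":[0,0,0.015],"rotation":[0,0,0],"jaw":0.1},{"dp":[0,0,0.015],"rotation":[0,0,0],"jaw":0.5},{"dp":[0,0,0.015],"rotation":[0,0,0],"jaw":0.5},{"dp":[0,0,0.015],"rotation":[0,0,0],"jaw":0.5},{"dp":[0,0,-0.3],"rotation":[0,0,0],"jaw":0.5},{"dp":[0,0,-0.7],"rotation":[0,0,0],"jaw":0.5},{"dp":[0,0,-1],"rotation":[0,0,0],"jaw":0}]'
python3 - <<'E'
from h import *
c=camera("wrist");save(c,"w5");x=cloud(c)
q=x[(abs(x[...,2]-.04)<.006)&(x[...,0]<.425)&(x[...,0]>.38)&(abs(x[...,1]+.1)<.05)]
q2=x[(x[...,2]>.025)&(x[...,2]<.045)&(x[...,0]>.44)&(x[...,0]<.55)&(abs(x[...,1]+.1)<.08)]
for q in(q,q2): print(len(q),cv2.minAreaRect((q[:,:2]*1000).astype(np.float32)),np.percentile(q,[2,50,98],axis=0))
plan([.38,-.0945,.12],down(85.8))
E
```

```text
time: 13.12
ee_pos: [0.4952, -0.1028, 0.1516]
eef_rot: [0.039, 0.999, 0.0, 0.001]
ft_force: [1.3, 0.5, -0.7]
width: 0.039
grip_force: 0.0
1210 ((413.79205322265625, -96.63795471191406), (83.29122924804688, 16.04521942138672), 85.81230926513672) [[ 0.4044 -0.1363  0.0406]
 [ 0.411  -0.0974  0.0446]
 [ 0.4224 -0.0575  0.0459]]
1564 ((495.15655517578125, -101.7834243774414), (21.627620697021484, 79.74324035644531), 85.12081146240234) [[ 0.4572 -0.1122  0.0255]
 [ 0.4922 -0.1018  0.0316]
 [ 0.5317 -0.0915  0.0339]]
t 13.175 pos [ 0.4977 -0.1033  0.1568] dp [ 0.7891 -0.0031  0.2388] rot [ 0.0002  0.0013 -0.0007]
```

View pics/w5.png

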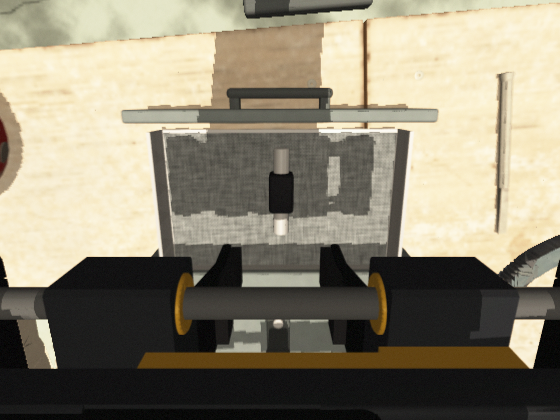

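The bar lies in the drawer at (281,190), about the floor's middle. Next the closed fingers go in front of the pull at (280,93).

```bash
python3 -m pendant '[{"dp":[0.3,0,0],"rotation":[0,0,0],"jaw":0},{"dp":[0.6,0,0.1],"rotation":[0,0,0],"jaw":0},{"dp":[0.79,0,0.24],"rotation":[0,0,-0.0007],"jaw":0},{"dp":[0.79,0,0.24],"rotation":[0,0,-0.0007],"jaw":0},{"dp":[0.79,0,0.6],"rotation":[0,0,-0.0007],"jaw":0},{"dp":[0.79,0,0.9],"rotation":[0,0,-0.0007],"jaw":0},{"dp":[0.79,0,0.97],"rotation":[0,0,-0.0007],"jaw":0},{"dp":[0.79,0,0.97],"rotation":[0,0,-0.0007],"jaw":0}]' 30
python3 -c "
from h import *
plan([.51,-.104,.008],down(85.8))"
```

```text
time: 14.18
ee_pos: [0.3773, -0.0937, 0.0042]
eef_rot: [0.036, 0.999, -0.0, -0.0]
ft_force: [-0.4, 0.3, 0.6]
width: 0.0004
grip_force: 0.0
t 14.175 pos [ 0.3773 -0.0937  0.0042] dp [-0.887  -0.0046 -0.0258] rot [-0.0001 -0.0001  0.0001]
```

```bash
python3 -m pendant '[{"dp":[-0.08,0,-0.02],"rotation":[0,0,0],"jaw":0},{"dp":[-0.15,0,-0.02],"rotation":[0,0,0],"jaw":0},{"dp":[-0.25,0,-0.02],"rotation":[0,0,0],"jaw":0},{"dp":[-0.36,0,-0.02],"rotation":[0,0,0],"jaw":0},{"dp":[-0.48,0,-0.02],"rotation":[0,0,0],"jaw":0},{"dp":[-0.6,0,-0.02],"rotation":[0,0,0],"jaw":0},{"dp":[-0.7,0,-0.02],"rotation":[0,0,0],"jaw":0},{"dp":[-0.8,0,-0.02],"rotation":[0,0,0],"jaw":0}]'
python3 -m pendant '[{"dp":[-0.04,0,0],"rotation":[0,0,0],"jaw":0},{"dp":[-0.08,0,0],"rotation":[0,0,0],"jaw":0},{"dp":[-0.12,0,0],"rotation":[0,0,0],"jaw":0}]'
```

```text
time: 15.18
ee_pos: [0.4974, -0.102, 0.0069]
eef_rot: [0.036, 0.999, 0.0, 0.0]
ft_force: [-3.6, 0.5, 2.2]
width: 0.0004
grip_force: 1.5
time: 15.55
ee_pos: [0.5143, -0.1034, 0.0066]
eef_rot: [0.036, 0.999, 0.0, -0.0]
ft_force: [-12.1, 0.8, 5.4]
width: 0.0006
grip_force: 8.8
```

```bash
python3 -m pendant '[{"dp":[-0.03,0,0],"rotation":[0,0,0],"jaw":0},{"dp":[-0.03,0,0],"rotation":[0,0,0],"jaw":0},{"dp":[-0.03,0,0],"rotation":[0,0,0],"jaw":0}]'
python3 - <<'E'
from h import *
x=cloud(camera("wrist"))
for zc,x0,x1 in((.04,.48,.57),(.063,.5,.6)):
    q=x[(abs(x[...,2]-zc)<.006)&(x[...,0]<x1)&(x[...,0]>x0)&(abs(x[...,1]+.1)<.13)]
    if len(q)>5: print(len(q),cv2.minAreaRect((q[:,:2]*1000).astype(np.float32)))
E
```

```text
time: 15.92
ee_pos: [0.514, -0.1034, 0.0056]
eef_rot: [0.037, 0.999, 0.001, -0.005]
ft_force: [-21.7, 2.2, 15.3]
width: 0.0005
grip_force: 10.9
2850 ((522.8794555664062, -104.63217163085938), (237.60800170898438, 39.7996826171875), 85.76031494140625)
3678 ((525.5079345703125, -103.52529907226562), (227.96435546875, 44.5871467590332), 85.67256164550781)
```

The drawer does not move any further at 22 N, so it is shut. I back off, and check the hanging cable and the joints before turning to the knob.

```bash
python3 -m pendant '[{"dp":[0.1,0,0],"rotation":[0,0,0],"jaw":0},{"dp":[0.3,0,0],"rotation":[0,0,0],"jaw":0},{"dp":[0.3,0,-0.4],"rotation":[0,0,0],"jaw":0.4},{"dp":[0.3,0,-0.8],"rotation":[0,0,0],"jaw":0.5},{"dp":[0.3,0,-1],"rotation":[0,0,0],"jaw":0.5}]'
python3 - <<'E'
from h import *
import pickle
for n in("top","scene"):
    x=cloud(pickle.load(open(n+".pkl","rb")))
    for z0 in(.1,.2,.3,.4,.5,.6):
        q=x[(x[...,2]>z0)&(x[...,2]<z0+.1)&(x[...,0]>.45)&(x[...,0]<.85)&(x[...,1]>-.1)&(x[...,1]<.3)]
        if len(q): print(n,z0,len(q),np.percentile(q,[5,50,95],axis=0).round(3).tolist())
print(r.read_state()["joint_positions"])
plan([.615,-.12,.25],down(-4.3))
E
```

```text
time: 16.6
ee_pos: [0.4755, -0.1008, 0.1601]
eef_rot: [0.037, 0.999, 0.0, 0.003]
ft_force: [0.1, 0.6, -0.3]
width: 0.0226
grip_force: 0.0
top 0.1 495 [[0.602, -0.093, 0.117], [0.618, -0.036, 0.132], [0.704, 0.086, 0.153]]
top 0.2 61 [[0.705, 0.083, 0.21], [0.707, 0.087, 0.254], [0.712, 0.092, 0.297]]
top 0.3 107 [[0.709, 0.073, 0.308], [0.712, 0.085, 0.366], [0.719, 0.092, 0.398]]
top 0.4 223 [[0.713, 0.068, 0.405], [0.718, 0.078, 0.457], [0.722, 0.091, 0.496]]
top 0.5 299 [[0.713, 0.068, 0.504], [0.717, 0.081, 0.55], [0.723, 0.091, 0.592]]
top 0.6 273 [[0.715, 0.08, 0.606], [0.716, 0.084, 0.654], [0.725, 0.091, 0.696]]
scene 0.1 657 [[0.604, -0.092, 0.109], [0.617, -0.027, 0.131], [0.71, 0.084, 0.174]]
scene 0.2 158 [[0.708, 0.079, 0.208], [0.712, 0.083, 0.253], [0.719, 0.09, 0.296]]
scene 0.3 237 [[0.711, 0.069, 0.308], [0.716, 0.081, 0.366], [0.726, 0.089, 0.397]]
scene 0.4 435 [[0.716, 0.065, 0.406], [0.722, 0.076, 0.45], [0.728, 0.088, 0.496]]
scene 0.5 133 [[0.718, 0.064, 0.502], [0.723, 0.075, 0.516], [0.726, 0.086, 0.53]]
[-0.4851  0.0302  0.6198  1.903  -0.0203  1.2089  1.6392]
t 16.6 pos [ 0.4755 -0.1008  0.1601] dp [-0.9397 -0.059  -0.5945] rot [0.0008 0.0005 0.2503]
```

```bash
python3 -m pendant '[{"dp":[0,0,-0.3],"rotation":[0,0,0.028],"jaw":0.6},{"dp":[-0.1,0,-0.6],"rotation":[0,0,0.056],"jaw":0.6},{"dp":[-0.2,-0.02,-0.6],"rotation":[0,0,0.084],"jaw":0.6},{"dp":[-0.35,-0.04,-0.6],"rotation":[0,0,0.112],"jaw":0.6},{"dp":[-0.5,-0.05,-0.6],"rotation":[0,0,0.14],"jaw":0.6},{"dp":[-0.65,-0.06,-0.6],"rotation":[0,0,0.168],"jaw":0.6},{"dp":[-0.8,-0.06,-0.6],"rotation":[0,0,0.196],"jaw":0.6},{"dp":[-0.94,-0.06,-0.6],"rotation":[0,0,0.224],"jaw":0.6}]'
python3 -c "
from h import *
plan([.615,-.12,.25],down(-4.3))"
```

```text
time: 17.6
ee_pos: [0.6151, -0.1198, 0.2467]
eef_rot: [0.676, 0.737, 0.0, 0.0]
ft_force: [-0.4, -0.5, -0.2]
width: 0.0521
grip_force: 0.0
t 17.6 pos [ 0.6151 -0.1198  0.2467] dp [-0.0016 -0.0008 -0.0217] rot [0.0002 0.     0.0255]
```

```bash
python3 -m pendant '[{"dp":[0,0,0],"rotation":[0,0,0.0255],"jaw":0.6},{"dp":[0,0,0],"rotation":[0,0,0.0255],"jaw":0.6},{"dp":[0,0,0],"rotation":[0,0,0.0255],"jaw":0.6}]'
cat > pm.py <<'E'
from h import *
import sys
c=camera(sys.argv[1]);w=cloud(c);save(c,sys.argv[2])
yaw=np.radians(-4.3);o=np.array([.625,-.112,0])
L=(w-o)@np.array([[np.cos(yaw),-np.sin(yaw),0],[np.sin(yaw),np.cos(yaw),0],[0,0,1]])
np.save("L.npy",L)
E
python3 pm.py wrist w6
python3 - <<'E'
from h import *
L=np.load("L.npy")
def show(n,m):
    q=L[m]; print(n,len(q),*(np.percentile(q,[1,50,99],axis=0).round(4).tolist() if len(q) else ''))
a=abs(L[...,0]+.01)<.03
show("barrel",a&(L[...,2]>.12)&(L[...,2]<.136))
h=a&(L[...,2]>.140)&(L[...,2]<.165)&(L[...,1]>.01)&(L[...,1]<.112)
show("high",h)
n,l,st,ce=cv2.connectedComponentsWithStats(h.astype(np.uint8))
for k in range(1,n):
    if st[k,4]>4: print(st[k],ce[k]);show(k,l==k)
t=(L[...,2]>.066)&(L[...,2]<.074);show("top",t)
g=L[t];print(cv2.minAreaRect((g[:,:2]*1000).astype(np.float32)))
E
```

```text
time: 17.98
ee_pos: [0.6139, -0.1197, 0.2468]
eef_rot: [0.73, 0.683, 0.0, 0.0]
ft_force: [-0.3, 0.2, 0.5]
width: 0.0524
grip_force: 0.0
barrel 6757 [-0.0294, -0.0741, 0.1204] [-0.0081, 0.0435, 0.1302] [0.0122, 0.116, 0.1355]
high 83 [-0.0172, 0.0606, 0.14] [-0.0073, 0.0958, 0.1418] [0.002, 0.1094, 0.1499]
[282  63   6   8  41] [284.3415  66.5854]
11 41 [-0.0096, 0.0949, 0.1403] [-0.0081, 0.0967, 0.1484] [-0.0058, 0.0994, 0.1503]
[272 111   4   6  14] [273.3571 113.5714]
12 14 [-0.0172, 0.0608, 0.14] [-0.016, 0.0623, 0.1405] [-0.0148, 0.0644, 0.1419]
[293 112   4   6  18] [294.2222 114.0556]
13 18 [-0.0005, 0.0602, 0.1401] [0.0004, 0.0624, 0.1407] [0.002, 0.0639, 0.142]
top 23281 [-0.071, -0.1172, 0.067] [0.0194, 0.0145, 0.0688] [0.0758, 0.1164, 0.0706]
((99.42655944824219, -0.072113037109375), (362.87713623046875, 239.72647094726562), 0.5113726258277893)
```

View pics/w6.png

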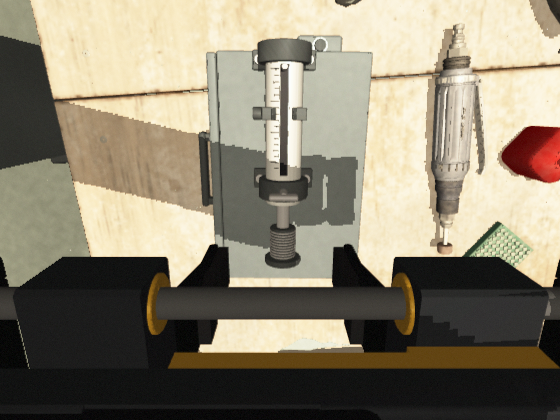

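Wrist view: pin at (284,66), ears at (273,113) and (294,114), knob at (283,240). The drawer plate is flush with the stand. I refine these numbers.

Run:
```python
from h import *
L=np.load("L.npy")
def show(n,m):
    q=L[m]; print(n,len(q),*(np.percentile(q,[1,50,99],axis=0).round(4).tolist() if len(q) else ''))
a=abs(L[...,0]+.009)<.03;y=L[...,1];z=L[...,2]
show("pintop",a&(z>.147)&(y>.09)&(y<.105))
for s in(-1,1): show("ear",(abs(L[...,0]+.009-s*.0095)<.006)&(z>.134)&(y>.052)&(y<.072))
show("knob",a&(z>.1265)&(y<-.035)&(y>-.066)); show("flange",a&(z>.131)&(y<-.06)&(y>-.09))
show("knobside",a&(z>.117)&(y<-.045)&(y>-.066))
q=L[a&(z>.117)&(y<-.045)&(y>-.066)];print(q[:,0].min(),q[:,0].max())
yaw=np.radians(-4.3);Rz=R.from_euler('z',yaw).as_matrix();o=np.array([.625,-.112,0])
p=Rz@[-.009,-.057,0]+o;p[2]=.17;print(p);plan(p,down(-4.3));p[2]=.084;plan(p,down(-4.3))
```

```text
pintop 35 [-0.0096, 0.095, 0.1474] [-0.0081, 0.0973, 0.1485] [-0.0058, 0.0994, 0.1503]
ear 66 [-0.0239, 0.0574, 0.134] [-0.0164, 0.0625, 0.1384] [-0.0148, 0.0668, 0.1419]
ear 66 [-0.0021, 0.0575, 0.1341] [0.0012, 0.0631, 0.1383] [0.0063, 0.0683, 0.1419]
knob 391 [-0.0153, -0.0658, 0.1265] [-0.0079, -0.0534, 0.1282] [0.0004, -0.0408, 0.1304]
flange 127 [-0.0178, -0.0763, 0.1311] [-0.0078, -0.0729, 0.1331] [0.0013, -0.0702, 0.1354]
knobside 542 [-0.0193, -0.0657, 0.1177] [-0.0078, -0.0553, 0.1271] [0.0045, -0.0453, 0.1303]
-0.01932161079515882 0.004786135554639632
[ 0.6118 -0.1682  0.17  ]
t 18.025 pos [ 0.6139 -0.1197  0.2468] dp [-0.3235  0.0069  0.5121] rot [ 0.0001 -0.0001  0.0014]
t 18.025 pos [ 0.6139 -0.1197  0.2468] dp [-0.3237  0.0066  1.0855] rot [ 0.0001 -0.0001  0.0014]
```

```bash
python3 -m pendant '[{"dp":[-0.314,0.015,0],"rotation":[0,0,0.0014],"jaw":0.6},{"dp":[-0.314,0.015,0],"rotation":[0,0,0.0014],"jaw":0.6},{"dp":[-0.314,0.015,0.3],"rotation":[0,0,0.0014],"jaw":0.6},{"dp":[-0.314,0.015,0.6],"rotation":[0,0,0.0014],"jaw":0.6},{"dp":[-0.314,0.015,0.6],"rotation":[0,0,0.0014],"jaw":0.6}]' 40
python3 - <<'E'
from h import *
yaw=np.radians(-4.3);Rz=R.from_euler('z',yaw).as_matrix();o=np.array([.625,-.112,0])
p=Rz@[-.0078,-.0555,0]+o;p[2]=.083;plan(p,down(-4.3))
c=camera("scene");save(c,"s7")
E
```

```text
time: 18.65
ee_pos: [0.6111, -0.1654, 0.154]
eef_rot: [0.734, 0.68, -0.001, -0.002]
ft_force: [0.3, 0.1, 1.7]
width: 0.0525
grip_force: 0.0
t 18.65 pos [ 0.6111 -0.1654  0.154 ] dp [-0.0084  0.0162  0.4733] rot [-0.0008 -0.0002 -0.0002]
```

```bash
python3 -m pendant '[{"dp":[-0.008,0.013,0.2],"rotation":[0,0,0],"jaw":0.6},{"dp":[-0.008,0.013,0.4],"rotation":[0,0,0],"jaw":0.6},{"dp":[-0.008,0.013,0.47],"rotation":[0,0,0],"jaw":0.6},{"dp":[-0.008,0.013,0.47],"rotation":[0,0,0],"jaw":0.6},{"dp":[-0.008,0.013,0.47],"rotation":[0,0,0],"jaw":0.1},{"dp":[-0.008,0.013,0.47],"rotation":[0,0,0],"jaw":0.1},{"dp":[-0.008,0.013,0.47],"rotation":[0,0,0],"jaw":0.1},{"dp":[-0.008,0.013,0.47],"rotation":[0,0,0],"jaw":0.1}]' 40
python3 -m pendant '[{"dp":[0,0,0],"rotation":[0,0,0],"jaw":0.1},{"dp":[0,0,0],"rotation":[0,0,0],"jaw":0.1}]' 40
python3 - <<'E'
from h import *
yaw=np.radians(-4.3);p=r.read_state()["ee_pos"];print(p);p=p+.0347*np.array([np.sin(yaw),-np.cos(yaw),0]);plan(p)
E
```

```text
time: 19.7
ee_pos: [0.6127, -0.1681, 0.0863]
eef_rot: [0.734, 0.679, -0.001, -0.002]
ft_force: [-12.2, 2.4, 8.1]
width: 0.0225
grip_force: 40.0
time: 19.95
ee_pos: [0.6126, -0.168, 0.0862]
eef_rot: [0.734, 0.679, -0.001, -0.002]
ft_force: [-10.4, 2.9, 10.2]
width: 0.0233
grip_force: 40.0
[ 0.6126 -0.168   0.0862]
t 19.95 pos [ 0.6126 -0.168   0.0862] dp [-0.2313  0.0008 -0.0003] rot [0. 0. 0.]
```

Knob gripped (width 23 mm). I relieve the side load slightly and pull.

```bash
python3 -m pendant '[{"dp":[-0.03,-0.008,-0.008],"rotation":[0,0,0],"jaw":0.1},{"dp":[-0.07,-0.008,-0.008],"rotation":[0,0,0],"jaw":0.1},{"dp":[-0.11,-0.008,-0.008],"rotation":[0,0,0],"jaw":0.1},{"dp":[-0.15,-0.008,-0.008],"rotation":[0,0,0],"jaw":0.1},{"dp":[-0.19,-0.008,-0.008],"rotation":[0,0,0],"jaw":0.1},{"dp":[-0.23,-0.008,-0.008],"rotation":[0,0,0],"jaw":0.1},{"dp":[-0.23,-0.008,-0.008],"rotation":[0,0,0],"jaw":0.1},{"dp":[-0.23,-0.008,-0.008],"rotation":[0,0,0],"jaw":0.1}]' 50
cat > chk.py <<'E'
from h import *
yaw=np.radians(-4.3);Rz=R.from_euler('z',yaw).as_matrix();o=np.array([.625,-.112,0])
for n in("wrist","top","scene"):
    c=camera(n);save(c,"k_"+n);L=(cloud(c)-o)@Rz
    a=abs(L[...,0]+.009)<.03;y=L[...,1];z=L[...,2];x=L[...,0]
    for nm,m in(("pin",(abs(x+.008)<.0045)&(z>.141)&(z<.153)&(y>.025)&(y<.105)),("ear-",(abs(x+.0175)<.006)&(z>.135)&(y>.05)&(y<.074)),("ear+",(abs(x-.0005)<.006)&(z>.135)&(y>.05)&(y<.074)),("flange",a&(z>.131)&(y<-.07)&(y>-.15)&(z<.137)),("drawer",(z>.05)&(z<.066)&(x<-.06)&(x>-.2)&(abs(y)<.11))):
        q=L[m]
        if len(q): print(n,nm,len(q),np.percentile(q,[3,50,97],axis=0).round(4).tolist())
s=r.read_state();print(s["ee_pos"],s["ft_force"],s["grip_force"],s["width"])
E
python3 chk.py
```

```text
time: 20.95
ee_pos: [0.6103, -0.1993, 0.0864]
eef_rot: [0.734, 0.68, 0.0, -0.002]
ft_force: [-1.5, 8.0, -1.4]
width: 0.0228
grip_force: 50.0
wrist flange 672 [[-0.0268, -0.1072, 0.1312], [-0.0077, -0.0824, 0.1336], [0.0121, -0.0767, 0.1367]]
wrist drawer 4117 [[-0.0829, -0.0978, 0.0621], [-0.0783, -0.0197, 0.0635], [-0.0742, 0.0394, 0.0648]]
top pin 2 [[-0.0121, 0.0667, 0.1473], [-0.0107, 0.0668, 0.1473], [-0.0092, 0.0669, 0.1474]]
top ear- 9 [[-0.0213, 0.0583, 0.1362], [-0.0185, 0.0636, 0.1382], [-0.0117, 0.0667, 0.1464]]
top ear+ 8 [[-0.0046, 0.054, 0.1355], [-0.0016, 0.0642, 0.1392], [0.0027, 0.0672, 0.1402]]
top drawer 86 [[-0.0868, 0.0422, 0.0521], [-0.0816, 0.0749, 0.0635], [-0.0654, 0.109, 0.0658]]
scene pin 8 [[-0.0089, 0.0617, 0.1424], [-0.0067, 0.0648, 0.1466], [-0.0039, 0.1025, 0.15]]
scene ear- 11 [[-0.0197, 0.0581, 0.1353], [-0.0169, 0.06, 0.1363], [-0.0138, 0.0704, 0.143]]
scene ear+ 12 [[-0.005, 0.0563, 0.1353], [0.0015, 0.0613, 0.1377], [0.0059, 0.0697, 0.147]]
scene flange 32 [[-0.0264, -0.1098, 0.1314], [-0.01, -0.1015, 0.1335], [0.0145, -0.0922, 0.1366]]
scene drawer 458 [[-0.084, -0.1045, 0.0509], [-0.0806, -0.0073, 0.0621], [-0.0693, 0.1015, 0.0658]]
[ 0.6103 -0.1992  0.0864] [-1.8106  8.374  -0.8707] 49.99033033847809 0.022630614730055253
```

About 3.3 mm is still missing.

```bash
python3 -m pendant '[{"dp":[-0.012,0,0],"rotation":[0,0,0],"jaw":0.1},{"dp":[-0.023,0,0],"rotation":[0,0,0],"jaw":0.1},{"dp":[-0.023,0,0],"rotation":[0,0,0],"jaw":0.1},{"dp":[-0.023,0,0],"rotation":[0,0,0],"jaw":0.1}]' 50
python3 chk.py | grep -v drawer
python3 - <<'E'
from h import *
o=[]
for n in("top","scene"):
    i=cv2.imread(f"pics/k_{n}.png");c=camera(n)
    p=np.array([.622,-.05,.148,1]);k=c["mtx"]@(np.linalg.inv(c["T"])@p)[:3];u,v=(k[:2]/k[2]).astype(int)
    o.append(cv2.resize(i[v-25:v+25,u-25:u+25],(390,390),interpolation=cv2.INTER_CUBIC))
cv2.imwrite("pics/fin.png",np.hstack(o))
E
```

```text
time: 21.6
ee_pos: [0.6101, -0.2025, 0.0864]
eef_rot: [0.733, 0.68, 0.001, -0.003]
ft_force: [-2.0, 9.6, -1.6]
width: 0.0226
grip_force: 50.0
wrist flange 669 [[-0.0269, -0.1104, 0.1312], [-0.0077, -0.0856, 0.1336], [0.012, -0.0799, 0.1366]]
top pin 2 [[-0.0121, 0.0638, 0.1481], [-0.011, 0.0638, 0.1492], [-0.0099, 0.0639, 0.1503]]
top ear- 11 [[-0.0213, 0.0534, 0.1351], [-0.0151, 0.0638, 0.1377], [-0.012, 0.0695, 0.1476]]
top ear+ 8 [[-0.0047, 0.0563, 0.1354], [-0.0006, 0.0644, 0.1389], [0.0058, 0.0676, 0.1432]]
scene pin 6 [[-0.0078, 0.0591, 0.1423], [-0.0059, 0.0606, 0.1479], [-0.004, 0.0626, 0.1489]]
scene ear- 9 [[-0.0229, 0.056, 0.1354], [-0.0158, 0.0609, 0.1382], [-0.0132, 0.0636, 0.1418]]
scene ear+ 10 [[-0.0049, 0.0552, 0.1355], [-0.0007, 0.0606, 0.1403], [0.0023, 0.0626, 0.1475]]
scene flange 36 [[-0.0276, -0.113, 0.1311], [-0.0106, -0.1058, 0.1336], [0.0125, -0.0905, 0.1366]]
[ 0.6101 -0.2025  0.0864] [-2.2645  9.1501 -1.5189] 49.99067008495331 0.022766952938311102
```

View pics/fin.png

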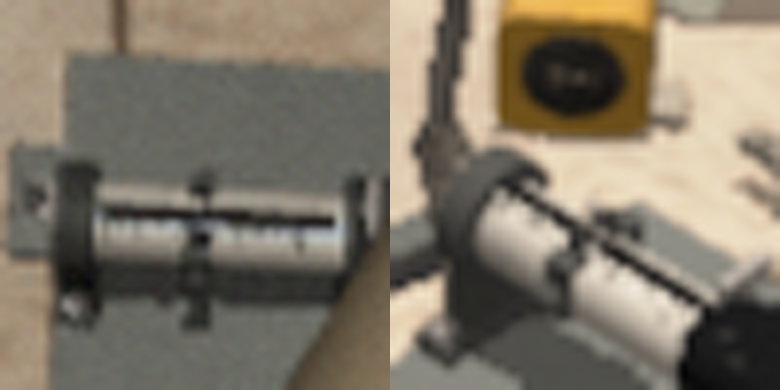

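Top and scene views agree: the pin stands between the ears (200,225 in the crop), with an offset under 1 mm. The drawer is flush with the stand, and the grip holds at 50 N.

```bash
python3 -c "
from bench import r
print(r.close_job())"
```

```text
the job is handed in; nothing more can be done
None
```

I lowered the setting bar into the drawer and pushed the drawer shut. The gripper is still holding the rod by its knob, with the index pin in line with the set mark to within about 1 mm by camera, and the job is handed in.

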